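# Swap the misplaced vials back to their colour-coded stands

## Task

The four vaccine vials are standing in each other's stands. Rearrange them so that every vial stands upright in the recess of the stand that has the colour of its cap; each stand takes one vial, so use the spare white stand for parking on the way, and leave it empty at the end. Do not tip any vial over, and leave the small hand-gel bottle where it stands.

Things in the scene. Friction and masses are not known exactly. Their poses are not given: they have to be found in the camera images.
- blue_vial: Glass medicine vial with a white label and a blue cap, loose. Body 36 mm in diameter and 45 mm high, then a shoulder and a narrower neck; aluminium collar 27 mm wide and on top the blue cap, 29 mm in diameter; 70 mm high in all, about 90 g. Origin: centre of its underside; z up along its axis. At every start it stands in the recess of a wrongly coloured stand.
- green_vial: Glass medicine vial with a white label and a green cap, loose. Body 36 mm in diameter and 45 mm high, then a shoulder and a narrower neck; aluminium collar 27 mm wide and on top the green cap, 29 mm in diameter; 70 mm high in all, about 90 g. Origin: centre of its underside; z up along its axis. At every start it stands in the recess of a wrongly coloured stand.
- red_vial: Glass medicine vial with a white label and a red cap, loose. Body 36 mm in diameter and 45 mm high, then a shoulder and a narrower neck; aluminium collar 27 mm wide and on top the red cap, 29 mm in diameter; 70 mm high in all, about 90 g. Origin: centre of its underside; z up along its axis. At every start it stands in the recess of a wrongly coloured stand.
- yellow_vial: Glass medicine vial with a white label and a yellow cap, loose. Body 36 mm in diameter and 45 mm high, then a shoulder and a narrower neck; aluminium collar 27 mm wide and on top the yellow cap, 29 mm in diameter; 70 mm high in all, about 90 g. Origin: centre of its underside; z up along its axis. At every start it stands in the recess of a wrongly coloured stand.
- blue_stand: Blue plastic vial stand, fixed to the table: a block 84 x 84 mm, 12 mm high, with one round recess in the middle of its top, 61 mm wide and 6 mm deep (a vial in it has about 12 mm of play each way; the recess floor is 6 mm above the table). Origin: centre of its underside, on the table; z up, x and y along its sides.
- green_stand: Green plastic vial stand, fixed to the table: a block 84 x 84 mm, 12 mm high, with one round recess in the middle of its top, 61 mm wide and 6 mm deep (a vial in it has about 12 mm of play each way; the recess floor is 6 mm above the table). Origin: centre of its underside, on the table; z up, x and y along its sides.
- red_stand: Red plastic vial stand, fixed to the table: a block 84 x 84 mm, 12 mm high, with one round recess in the middle of its top, 61 mm wide and 6 mm deep (a vial in it has about 12 mm of play each way; the recess floor is 6 mm above the table). Origin: centre of its underside, on the table; z up, x and y along its sides.
- yellow_stand: Yellow plastic vial stand, fixed to the table: a block 84 x 84 mm, 12 mm high, with one round recess in the middle of its top, 61 mm wide and 6 mm deep (a vial in it has about 12 mm of play each way; the recess floor is 6 mm above the table). Origin: centre of its underside, on the table; z up, x and y along its sides.
- white_stand: White plastic vial stand, the spare, empty at the start; fixed to the table: a block 84 x 84 mm, 12 mm high, with one round recess in the middle of its top, 61 mm wide and 6 mm deep (a vial in it has about 12 mm of play each way; the recess floor is 6 mm above the table). Origin: centre of its underside, on the table; z up, x and y along its sides.
- gel_bottle: Small white hand-gel bottle with a grey cap, loose, standing on the table among the stands, 36 mm in diameter and 85 mm high, 90 g; to be left where it stands. Origin: centre of its underside; z up.
Not all that is in view belongs to the job. What is shaped like the red_vial but pink is not meant.

How it is judged:
By the outcome, as a careful person would: the job done as asked, in the order asked, and still so for the second after the job is handed in, with the robot touching nothing.
It also fails if it takes over 147 s, if anything falls off the work surface, if the arm or the gripper's body presses on something with over 40 N, if the wrist force passes 120 N, or if a joint passes its speed limit or range.

## Robot

A 6-joint arm with a two-finger parallel gripper is mounted at the origin on the work surface. World frame = base frame: x ahead of the robot, y to its left, z up, the work surface at z = 0. Lengths are in m, angles in rad, forces in N, time in s.
With the tool pointing down it reaches from about 0.3 to 0.875 m from the base axis. Payload 6.4 kg.
Tool frame: the origin (TCP) lies at the very end of the fingers, on their centre line; the grasp point (between the pads) lies 19 mm behind it; z points along the fingers, y is the line along which they close (so a half turn about z gives the same grasp; the last joint's range is limited). The gripper opens to 85 mm and grips with 20 to 120 N. Pads are 22 mm wide; open, the fingers measure 114 mm over their backs; the gripper's body (76 mm by 85 mm) begins 54 mm behind the grasp point. The pads swing forward as they close: fully open they stand 13 mm farther back than shut.
Start: joints at [-1.375, 0.181, 1.607, -0, 1.354, -0.206], TCP at [0.225, -0.529, 0.231] pointing down, gripper open.
Joint ranges: [-2.99, 2.99], [-0.89, 2.07], [0.3, 2.58], [-1.14, 4.28], [0, 2.63], [-3.12, 3.12]. Speed limits (rad/s): [2.57, 2.57, 3.01, 3.14, 3.14, 3.14].

## Interface

Orientations are given as a unit quaternion [w, x, y, z].
In Python, from bench import get_obs, optics, workorder gives the robot as it stands.
- The arm moves only by the tool jog_arm, called after ">>>" in YAML: its name, and indented under it one key for each argument. Schema: {"type":"object","properties":{"segments":{"type":"object","properties":{"motion":{"type":"array","items":{"type":"array","items":{"type":"number"},"minItems":7,"maxItems":7},"minItems":1,"maxItems":10}},"additionalProperties":false,"required":["motion"]},"only":{"type":"string"},"quiet":{"type":"boolean"},"lines":{"type":"string"}},"required":["segments"],"additionalProperties":false}. segments is an object whose key "motion" holds a list of rows, 1 to 10 of them, each of 7 numbers: dx, dy, dz in fractions of the full range, 1 being 500 mm, then a rotation vector rx, ry, rz in shares of 2 pi rad (1.0 is 2 pi rad), then the opening from 0.0 (shut) to 1.0 (fully open); each row is the pose to reach, as a shift and turn from the pose commanded when the call began, along the tool's axes at that moment; what a row does not reach only later rows make up. A row lasts 1/8 s, in which the tool goes at most 0.0625 m and 0.188 rad, less where a joint would pass 70% of its speed; a pose out of reach is approached as far as the arm can. The fingers move at their own pace and stop on an object; the grip force is fixed at half the most. Time passes only in rows, so rows that do not move let the fingers close. The tool returns the time, the measured TCP pose, the force, the opening and the grip force at its end. only (a regular expression) keeps the lines of the reply that match it, lines (a string "A,B") keeps lines A to B, and quiet returns only ok. A shift or turn number past 1, either way, is cut back to 1. Input that does not fit is refused with a message, and nothing moves.
- get_obs(): the state, without advancing time (a new reading comes with each control period).
- optics.camera(name): name is "scene" or "top" or "wrist"; returns (picture, depth): 480x640x3 uint8, blue, green, red; 480x640 float32, m along the optical axis (not along the pixel's ray), 0 where there is no reading.
- optics.camera_params(name): a dict with "fovy" (degrees; the focal length in pixels is half the picture's height over the tangent of half this angle, whatever the lens; pixels are square), "cx", "cy" (the principal point, pixels), "dist" ([k1, k2, p1, p2, k3] as OpenCV has them; the pictures are not rectified), "view" (4x4, takes a point from world to camera coordinates). Camera axes: x right, y up, looking along -z (the intrinsics and any distortion apply to the point x, -y, -z); pixel columns grow to the right and rows downward; lengths in m; the calibration is good to about 2 mm. A picture is of the moment at which its call begins: read the wrist's pose just before it. camera_params takes no time and is no camera call; for the wrist camera it gives the pose at the moment of the call.
- workorder.hand_in(): hands the job in; it is judged then, once.
The state is a dict: "time_s": time; "q": joint angles; "dq": joint speeds; "joint_efforts": joint torques, N m; "eef_pos": TCP position; "eef_rot": TCP orientation; "wrist_force": force on the tool from outside, world axes, zero at the start; "torque": the same for the moment, N m; "opening": opening from 0.0 (shut) to 1.0 (fully open); "grasp_force": force on a finger pad.
Only numpy, scipy, OpenCV 4.12 (cv2) and the standard library are available. Lean on these libraries where they do the work, as an engineer would, in place of code of your own. Each camera call takes 0.05 s, during which the arm holds its last target. There are 200 camera calls.

## Working session

There is one attempt and no reset: what is moved stays moved. The work goes in short steps, Python scripts to look and compute and a tool call to move; the robot and the scene stay as the last step left them, time stands still between calls to the robot, and variables do not carry over. Pictures are saved under pics/ and viewed, at most 14 in all, crops included, and the job is handed in when it is done.

```bash
ls; mkdir -p pics; python3 - <<'E'
from bench import get_obs, optics, workorder
import cv2
o=get_obs();print(o)
for n in("top","scene"):
    p,d=optics.camera(n);cv2.imwrite(f"pics/{n}0.png",p);print(n,optics.camera_params(n))
    import numpy as np;np.save(f"{n}_d.npy",d)
E
```

```text
pics
{'time_s': 0.0, 'q': array([-1.37530372e+00,  1.81565922e-01,  1.60798465e+00,  2.86905948e-05,
        1.35380404e+00, -2.06290832e-01]), 'dq': array([-0.00062258, -0.00020463,  0.00105823, -0.00027126, -0.00038646,
        0.00037909]), 'joint_efforts': array([ 3.86422953e-04, -4.44872725e+01, -3.51335549e+01, -1.88787812e-04,
        9.09669092e-03, -1.62850000e-05]), 'eef_pos': array([ 0.22478146, -0.52865392,  0.23038145]), 'eef_rot': array([-8.80888919e-04,  9.79889269e-01,  1.99540082e-01,  1.87624325e-05]), 'wrist_force': array([-0.05995191, -0.45370887,  0.98207462]), 'torque': array([-0.02465691, -0.02646469,  0.03014928]), 'grasp_force': 0.0, 'opening': 0.9995160782652003}
top {'fovy': 57.18236773464082, 'cx': 323.00095739668313, 'cy': 235.58557412132754, 'dist': array([-0.02824107,  0.        ,  0.        ,  0.        ,  0.        ]), 'view': array([[ 0.09709252, -0.99527041,  0.00313841, -0.04986632],
       [ 0.97276782,  0.09556317,  0.21116449, -0.50391737],
       [-0.21046568, -0.01744955,  0.9774455 , -0.5776526 ],
       [ 0.        ,  0.        ,  0.        ,  1.        ]])}
scene {'fovy': 51.88058771255388, 'cx': 313.9126796365299, 'cy': 240.3870837630431, 'dist': array([-0.09275191,  0.        ,  0.        ,  0.        ,  0.        ]), 'view': array([[ 0.35671117,  0.93420176, -0.0049197 , -0.19061648],
       [-0.79883433,  0.30774507,  0.51687202,  0.37032138],
       [ 0.48437677, -0.180444  ,  0.85604854, -0.93049263],
       [ 0.        ,  0.        ,  0.        ,  1.        ]])}
```

View pics/top0.png

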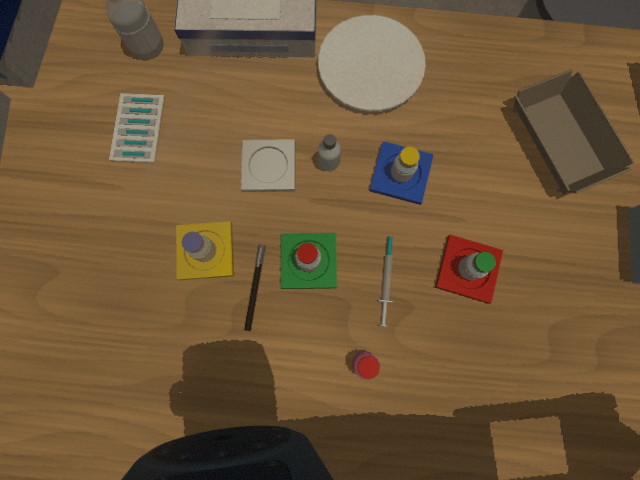

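View pics/scene0.png

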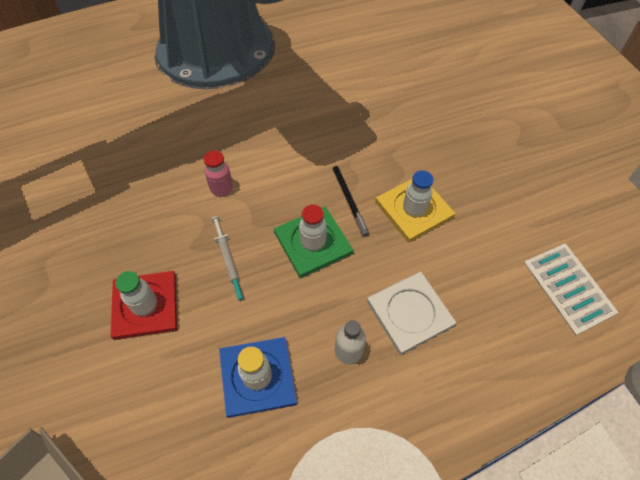

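The top view shows the blue cap (195,243) in the yellow stand, red (307,253) in green, green (485,262) in red and yellow (408,157) in blue. The white stand (268,165) is empty and the gel bottle is at (329,152).
Red candidates in the top view are the white-labelled vial on the green stand (307,253) and the pink-bodied one on the bare table (367,365). By the description I choose (307,253). The next step is to measure everything and take a close crop.

```bash
cat > h.py <<'E'
import numpy as np, cv2
from bench import get_obs, optics
from scipy.spatial.transform import Rotation as R
def KD(n):
    c=optics.camera_params(n); f=240/np.tan(np.radians(c["fovy"]/2))
    return np.array([[f,0,c["cx"]],[0,f,c["cy"]],[0,0,1]]),np.array(c["dist"]),np.array(c["view"])
def ray(n,uv,cal=None):
    K,D,V=cal or KD(n)
    p=cv2.undistortPoints(np.array([[uv]],float),K,D)[0,0]
    return -V[:3,:3].T@V[:3,3], V[:3,:3].T@np.array([p[0],-p[1],-1])
def onplane(n,uv,z,cal=None):
    c,d=ray(n,uv,cal); return c+d*(z-c[2])/d[2]
def two(u1,u2):
    (a,d),(b,e)=ray("top",u1),ray("scene",u2)
    s=np.linalg.lstsq(np.c_[d,-e],b-a,rcond=None)[0]
    p,q=a+s[0]*d,b+s[1]*e
    return (p+q)/2,np.linalg.norm(p-q)
HUE={"red":(172,8),"yellow":(20,34),"green":(50,80),"blue":(105,128)}
def mask(img,col):
    h,s,v=cv2.split(cv2.cvtColor(img,cv2.COLOR_BGR2HSV)); lo,hi=HUE[col]
    m=(h>=lo)&(h<=hi) if lo<hi else (h>=lo)|(h<=hi)
    return (m&(s>110 if col!="blue" else s>70)&(v>50)).astype(np.uint8)*255
def blobs(m,amin=80):
    n,l,st,c=cv2.connectedComponentsWithStats(m)
    return sorted([(int(st[i,4]),c[i].round(1).tolist(),st[i,:4].tolist()) for i in range(1,n) if st[i,4]>amin],reverse=True)
def go(xyz,yaw=None):
    """shift in tool axes from measured pose (and turn about tool z so that tool y lies at world angle yaw)"""
    o=get_obs(); w,x,y,z=o["eef_rot"]; r=R.from_quat([x,y,z,w])
    t=r.inv().apply(np.array(xyz)-o["eef_pos"]); ty=r.apply([0,1,0])
    print("tool shift",t.round(4),"tool y angle",np.degrees(np.arctan2(ty[1],ty[0])).round(1),"eef",o["eef_pos"].round(4))
E
python3 - <<'E'
from h import *
im={n:cv2.imread(f"pics/{n}0.png") for n in("top","scene")}
for c in HUE:
    for n in im: print(c,n,blobs(mask(im[n],c))[:4])
cv2.imwrite("pics/crop0.png",cv2.resize(im["top"][215:395,255:425],None,fx=3,fy=3,interpolation=cv2.INTER_CUBIC))
E
```

```text
red top [(2374, [466.8, 269.7], [436, 235, 67, 68]), (586, [365.6, 365.0], [352, 351, 28, 29]), (334, [306.9, 252.8], [297, 243, 21, 21])]
red scene [(2825, [146.3, 309.1], [110, 271, 68, 69]), (388, [218.4, 180.1], [205, 165, 27, 30]), (342, [312.2, 214.0], [302, 204, 21, 21]), (289, [213.2, 158.4], [203, 150, 21, 18])]
yellow top [(2436, [205.6, 251.8], [176, 221, 58, 59]), (302, [409.1, 155.9], [400, 146, 19, 20])]
yellow scene [(2114, [413.3, 212.5], [376, 180, 79, 62]), (526, [250.4, 359.3], [238, 347, 26, 26])]
green top [(2411, [308.2, 261.2], [281, 233, 56, 56]), (314, [484.8, 261.4], [475, 252, 20, 20])]
green scene [(2219, [312.7, 245.9], [274, 207, 79, 70]), (377, [127.2, 281.6], [116, 271, 23, 22])]
blue top [(1987, [399.9, 175.3], [370, 142, 63, 62])]
blue scene [(3619, [257.6, 379.8], [220, 337, 77, 80]), (291, [422.4, 179.3], [413, 171, 20, 18])]
```

View pics/crop0.png

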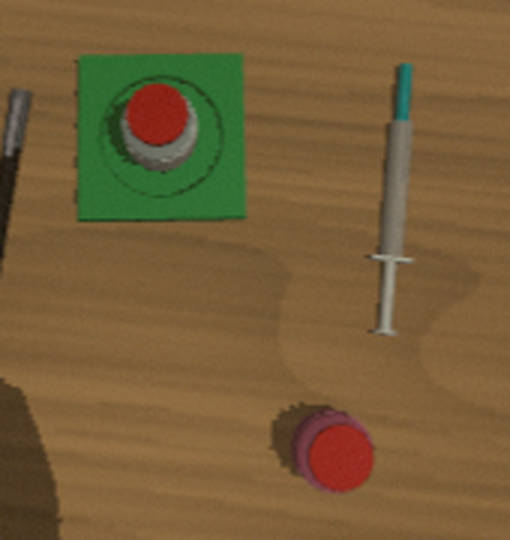

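The crop confirms it: the vial on the green stand (crop 158,115) has a white label, and the other one (340,455) is pink-bodied. Next I compute positions.

```bash
python3 - <<'E'
from h import *
im={n:cv2.imread(f"pics/{n}0.png") for n in("top","scene")}
hsv=cv2.cvtColor(im["top"],cv2.COLOR_BGR2HSV)
print(hsv[240:247:3,188:202:4].tolist())
b=cv2.inRange(hsv,(112,60,60),(140,255,255)); bl=[x for x in blobs(b) if x[1][0]<230]; print(bl)
cap={"red":((306.9,252.8),(312.2,214)),"yellow":((409.1,155.9),(250.4,359.3)),"green":((484.8,261.4),(127.2,281.6)),"blue":(bl[0][1],(422.4,179.3))}
for c,(u,v) in cap.items():
    p,e=two(u,v); print("cap",c,p.round(4),"gap",e.round(4),"plane.073 top",onplane("top",u,.074).round(4),onplane("scene",v,.074).round(4))
w=cv2.inRange(hsv,(0,0,120),(180,40,255)); 
for n in("top","scene"):
  for c in ["red","yellow","green","blue","white"]:
    h=cv2.cvtColor(im[n],cv2.COLOR_BGR2HSV)
    m=mask(im[n],c) if c!="white" else cv2.inRange(h,(0,0,110),(180,60,255))
    if c=="white":
        lim=np.zeros_like(m); x,y=(268,165) if n=="top" else (411,312)
        lim[y-45:y+45,x-50 if n=="scene" else x-40:x+50 if n=="scene" else x+40]=255; m&=lim
    cs=max(cv2.findContours(m,cv2.RETR_EXTERNAL,cv2.CHAIN_APPROX_NONE)[0],key=cv2.contourArea)
    P=np.array([onplane(n,q[0],.012)[:2] for q in cs],np.float32)
    print(n,c,cv2.minAreaRect(P*1000))
g=two((329,139),(352,328)); print("gel",g, onplane("top",(329,139),.085))
E
```

```text
[[[128, 61, 100], [127, 55, 102], [125, 54, 103], [129, 59, 103]], [[126, 59, 103], [127, 57, 103], [128, 58, 101], [127, 57, 103]], [[125, 57, 103], [128, 61, 100], [128, 59, 104], [7, 40, 82]]]
[]Traceback (most recent call last):
  File "<stdin>", line 6, in <module>
IndexError: list index out of range
```

```bash
cat > m.py <<'E'
from h import *
im={n:cv2.imread(f"pics/{n}0.png") for n in("top","scene")}
hsv=cv2.cvtColor(im["top"],cv2.COLOR_BGR2HSV)
b=cv2.inRange(hsv,(115,42,60),(140,255,255)); bl=[x for x in blobs(b) if 170<x[1][0]<230 and 220<x[1][1]<270]; print(bl)
cap={"red":((306.9,252.8),(312.2,214)),"yellow":((409.1,155.9),(250.4,359.3)),"green":((484.8,261.4),(127.2,281.6)),"blue":(bl[0][1],(422.4,179.3))}
for c,(u,v) in cap.items():
    p,e=two(u,v); print("cap",c,p.round(4),"gap",e.round(4),"plane.076 top",onplane("top",u,.076).round(4),onplane("scene",v,.076).round(4))
for n in("top","scene"):
  for c in ["red","yellow","green","blue","white"]:
    h=cv2.cvtColor(im[n],cv2.COLOR_BGR2HSV)
    m=mask(im[n],c) if c!="white" else cv2.inRange(h,(0,0,110),(180,60,255))
    if c=="white":
        lim=np.zeros_like(m); x,y,r=(268,165,40) if n=="top" else (411,312,50)
        lim[y-r:y+r,x-r:x+r]=255; m&=lim
    cs=max(cv2.findContours(m,cv2.RETR_EXTERNAL,cv2.CHAIN_APPROX_NONE)[0],key=cv2.contourArea)
    P=np.array([onplane(n,q[0],.012)[:2] for q in cs],np.float32)
    a,s,t=cv2.minAreaRect(P*1000); print(n,c,np.round(a,1),np.round(s,1),round(t,1))
g=two((329,139),(352,328)); print("gel",g, onplane("top",(329,139),.085))
E
python3 m.py
```

```text
[(292, [191.5, 241.5], [182, 233, 20, 18])]
cap red [0.476  0.0195 0.0736] gap 0.0015 plane.076 top [0.4754 0.0187 0.076 ] [0.4776 0.0197 0.076 ]
cap yellow [ 0.6321 -0.1129  0.0733] gap 0.0015 plane.076 top [ 0.6309 -0.1132  0.076 ] [ 0.6332 -0.1121  0.076 ]
cap green [ 0.4876 -0.2252  0.0744] gap 0.0016 plane.076 top [ 0.4873 -0.2254  0.076 ] [ 0.4889 -0.224   0.076 ]
cap blue [0.4762 0.1805 0.0731] gap 0.0012 plane.076 top [0.4755 0.179  0.076 ] [0.4781 0.1797 0.076 ]
top red [ 486.8 -224.8] [87.1 86. ] 78.6
top yellow [475.5 178.2] [86.4 86.1] 9.7
top green [475.9  18.7] [84.2 82.7] 6.6
top blue [ 630.1 -113.1] [83.8 87. ] 79.9
top white [622.5  98.7] [83.  83.4] 6.2
scene red [ 489.8 -223.5] [87.5 88.8] 78.7
scene yellow [478.7 179.2] [88.5 89.8] 9.7
scene green [478.6  19.7] [88.  84.6] 6.4
scene blue [ 633.2 -112.1] [83.8 85.8] 79.8
scene white [624.6  99.7] [85.4 86.6] 6.2
gel (array([0.64197937, 0.00447365, 0.0837952 ]), np.float64(0.0007064984922232325)) [0.64132939 0.00409889 0.085     ]
```

Heights (caps at 73–74 mm against 76), stand sizes (about 86 mm against 84) and reach all check out. Since I keep the tool's orientation, I can compute every leg now.

```bash
cat >> h.py <<'E'
ST={"red":(.488,-.2243),"yellow":(.4768,.1788),"green":(.4770,.0192),"blue":(.6315,-.1127),"white":(.6235,.0992)}
E
python3 - <<'E'
from h import *
for k,v in ST.items(): print(k,end=" ");go((*v,.13))
E
```

```text
red tool shift [ 0.3613 -0.1771  0.1009] tool y angle -67.0 eef [ 0.2248 -0.5287  0.2305]
yellow tool shift [ 0.5086 -0.5525  0.1015] tool y angle -67.0 eef [ 0.2248 -0.5287  0.2305]
green tool shift [ 0.4464 -0.4055  0.1012] tool y angle -67.0 eef [ 0.2248 -0.5287  0.2305]
blue tool shift [ 0.537  -0.2237  0.101 ] tool y angle -67.0 eef [ 0.2248 -0.5287  0.2305]
white tool shift [ 0.6125 -0.4218  0.1013] tool y angle -67.0 eef [ 0.2248 -0.5287  0.2305]
```

The rows are not in the units I measure in: shifts go in shares of 500 mm and turns go in shares of 2 pi rad. I convert before sending: 0.41 m / 0.5 = 0.82, 0.13 m / 0.5 = 0.26.

>>> jog_arm:
  segments: {"motion":[[0.1,-0.09,0,0,0,0,0.75],[0.18,-0.164,0,0,0,0,0.75],[0.26,-0.236,0,0,0,0,0.75],[0.34,-0.308,0,0,0,0,0.75],[0.42,-0.382,0,0,0,0,0.75],[0.5,-0.454,0,0,0,0,0.75],[0.58,-0.526,0,0,0,0,0.75],[0.66,-0.6,0,0,0,0,0.75],[0.74,-0.672,0,0,0,0,0.75],[0.82,-0.744,0,0,0,0,0.75]]}

```text
time_s: 1.35
eef_pos: [0.4571, -0.0247, 0.2312]
eef_rot: [0.0, 0.98, 0.2, 0.0]
wrist_force: [0.7, -0.5, -0.5]
opening: 0.752
grasp_force: 0.0
```

```bash
python3 -c "
from h import *
go((*ST['green'],.13))"
```

```text
tool shift [ 0.0355 -0.0326  0.1012] tool y angle -67.0 eef [ 0.4571 -0.0247  0.2312]
```

To row units: 0.1 m / 0.5 = 0.2, 0.05 m / 0.5 = 0.1.

>>> jog_arm:
  segments: {"motion":[[0.071,-0.0652,0,0,0,0,0.75],[0.071,-0.0652,0.1,0,0,0,0.75],[0.071,-0.0652,0.2,0,0,0,0.75],[0.071,-0.0652,0.2,0,0,0,0.75]]}

```text
time_s: 1.85
eef_pos: [0.473, 0.0184, 0.1276]
eef_rot: [-0.002, 0.98, 0.2, -0.004]
wrist_force: [0.7, -0.4, 0.8]
opening: 0.752
grasp_force: 0.0
```

```bash
python3 - <<'E'
from h import *
p,d=optics.camera("wrist"); cv2.imwrite("pics/w1.png",p); go((*ST['green'],.024))
E
```

```text
tool shift [ 0.0025 -0.0004  0.1063] tool y angle -67.0 eef [0.4753 0.0177 0.1303]
```

View pics/w1.png

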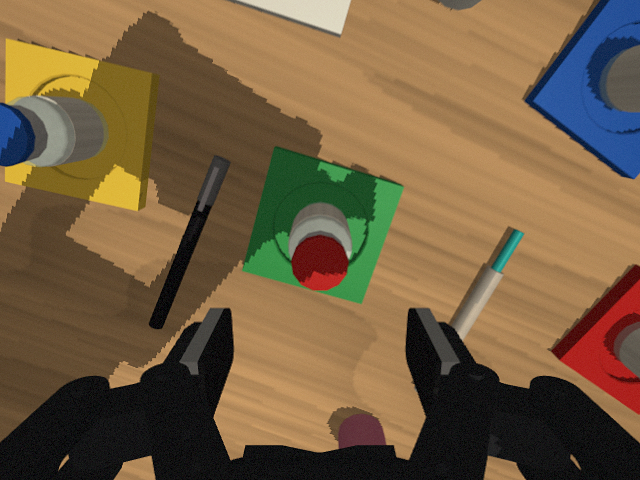

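The wrist view shows the red cap at (320,263), centred between the fingers (about 220 and 420). I'll descend and grip.

To row units: 0.106 m / 0.5 = 0.212, 0.08 m / 0.5 = 0.16.

>>> jog_arm:
  segments: {"motion":[[0.004,-0.002,0.09,0,0,0,0.75],[0.004,-0.002,0.16,0,0,0,0.75],[0.004,-0.002,0.212,0,0,0,0.75],[0.004,-0.002,0.212,0,0,0,0.75],[0.004,-0.002,0.212,0,0,0,0.3],[0.004,-0.002,0.212,0,0,0,0.3],[0.004,-0.002,0.212,0,0,0,0.3],[0.004,-0.002,0.212,0,0,0,0.3],[0.004,-0.002,0.212,0,0,0,0.3],[0.004,-0.002,0.212,0,0,0,0.3]]}

```text
time_s: 3.15
eef_pos: [0.4802, 0.0187, 0.0279]
eef_rot: [0.001, 0.98, 0.2, 0.002]
wrist_force: [-2.6, -0.1, 7.3]
opening: 0.399
grasp_force: 59.2
```

```bash
python3 -c "
from h import *
go((*ST['white'],.024))"
```

```text
tool shift [ 0.1634 -0.0181  0.0044] tool y angle -67.0 eef [0.4802 0.0187 0.0279]
```

To row units: 0.166 m / 0.5 = 0.332, 0.145 m / 0.5 = 0.29.

>>> jog_arm:
  segments: {"motion":[[0,0,-0.06,0,0,0,0.3],[0,0,-0.14,0,0,0,0.3],[0,0,-0.22,0,0,0,0.3],[0.06,-0.006,-0.24,0,0,0,0.3],[0.14,-0.014,-0.24,0,0,0,0.3],[0.22,-0.022,-0.24,0,0,0,0.3],[0.29,-0.028,-0.24,0,0,0,0.3],[0.332,-0.032,-0.24,0,0,0,0.3],[0.332,-0.032,-0.24,0,0,0,0.3],[0.332,-0.032,-0.24,0,0,0,0.3]]}

```text
time_s: 4.4
eef_pos: [0.624, 0.0985, 0.1458]
eef_rot: [0.0, 0.98, 0.2, -0.0]
wrist_force: [0.1, -0.1, -1.2]
opening: 0.397
grasp_force: 60.3
```

```bash
python3 - <<'E'
from h import *
for i in range(2): go((*ST['white'],.024));p,d=optics.camera("wrist")
cv2.imwrite("pics/w2.png",p); print(get_obs()["wrist_force"])
E
```

```text
tool shift [-0.0002 -0.0009  0.1218] tool y angle -67.0 eef [0.624  0.0985 0.1458]
tool shift [-0.     -0.0009  0.1216] tool y angle -67.0 eef [0.6239 0.0984 0.1456]
[ 0.33382326 -0.86298108 -0.63634955]
```

View pics/w2.png

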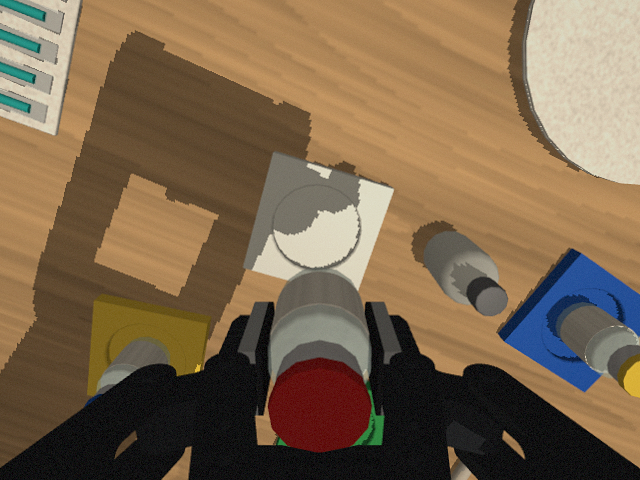

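The red vial is held upright (cap 320,405), and the empty white recess (317,226) is just ahead, as expected. I'll lower it and release.

To row units: 0.118 m / 0.5 = 0.236, 0.117 m / 0.5 = 0.234.

>>> jog_arm:
  segments: {"motion":[[0,0,0.1,0,0,0,0.3],[0,0,0.18,0,0,0,0.3],[0,0,0.216,0,0,0,0.3],[0,0,0.232,0,0,0,0.3],[0,0,0.234,0,0,0,0.3],[0,0,0.236,0,0,0,0.3]]}

```text
time_s: 5.25
eef_pos: [0.626, 0.0987, 0.029]
eef_rot: [0.0, 0.98, 0.2, 0.001]
wrist_force: [-0.0, 0.8, 0.3]
opening: 0.401
grasp_force: 60.3
```

>>> jog_arm:
  segments: {"motion":[[0,0,0.002,0,0,0,0.3],[0,0,0.002,0,0,0,0.3]]}

```text
time_s: 5.5
eef_pos: [0.6257, 0.0987, 0.028]
eef_rot: [0.0, 0.98, 0.2, 0.001]
wrist_force: [-1.5, -1.1, 5.7]
opening: 0.396
grasp_force: 60.9
```

To row units: -0.155 m / 0.5 = -0.31, 0.151 m / 0.5 = 0.302.

>>> jog_arm:
  segments: {"motion":[[0,0,0,0,0,0,0.7],[0,0,0,0,0,0,0.7],[0,0,0,0,0,0,0.7],[0,0,-0.06,0,0,0,0.7],[0,0,-0.16,0,0,0,0.75],[0,0,-0.24,0,0,0,0.75],[-0.07,0.07,-0.24,0,0,0,0.75],[-0.15,0.146,-0.24,0,0,0,0.75],[-0.23,0.224,-0.24,0,0,0,0.75],[-0.31,0.302,-0.24,0,0,0,0.75]]}

```text
time_s: 6.75
eef_pos: [0.5402, -0.1023, 0.1464]
eef_rot: [0.0, 0.98, 0.2, 0.0]
wrist_force: [0.9, -0.0, 0.4]
opening: 0.748
grasp_force: 0.0
```

>>> jog_arm:
  segments: {"motion":[[-0.07,0.068,0,0,0,0,0.75],[-0.14,0.136,0,0,0,0,0.75],[-0.192,0.188,0,0,0,0,0.75],[-0.192,0.188,0,0,0,0,0.75],[-0.192,0.188,0,0,0,0,0.75]]}

```text
time_s: 7.38
eef_pos: [0.4895, -0.2245, 0.1462]
eef_rot: [-0.0, 0.98, 0.199, 0.0]
wrist_force: [-0.0, -0.6, -0.4]
opening: 0.75
grasp_force: 0.0
```

```bash
python3 - <<'E'
from h import *
go((*ST['red'],.025))
p,d=optics.camera("top"); cv2.imwrite("pics/t3.png",p)
E
```

```text
tool shift [-0.0013 -0.0007  0.1212] tool y angle -67.0 eef [ 0.4895 -0.2245  0.1462]
```

View pics/t3.png

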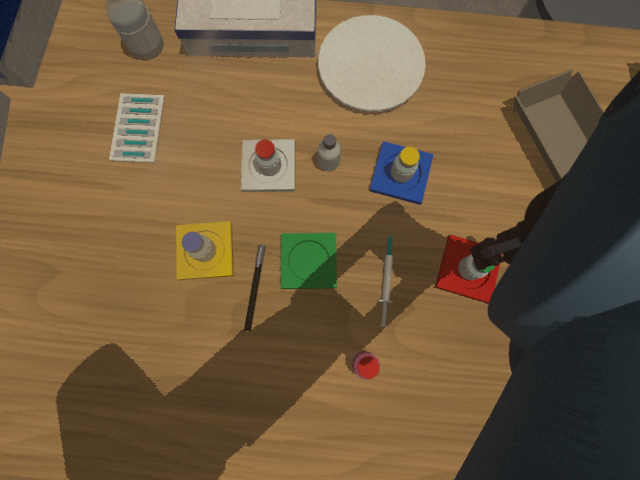

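Red vial stands in the white recess (265,150) and the gel bottle hasn't moved. Next is the green vial.

To row units: 0.119 m / 0.5 = 0.238, 0.085 m / 0.5 = 0.17.

>>> jog_arm:
  segments: {"motion":[[0,0,0.09,0,0,0,0.75],[0,0,0.17,0,0,0,0.75],[0,0,0.238,0,0,0,0.75],[0,0,0.238,0,0,0,0.75],[0,0,0.238,0,0,0,0.3],[0,0,0.238,0,0,0,0.3],[0,0,0.238,0,0,0,0.3],[0,0,0.238,0,0,0,0.3],[0,0,0.238,0,0,0,0.3],[0,0,0.238,0,0,0,0.3]]}

```text
time_s: 8.68
eef_pos: [0.4911, -0.2257, 0.0295]
eef_rot: [0.001, 0.98, 0.199, 0.001]
wrist_force: [-0.2, 2.0, 6.9]
opening: 0.399
grasp_force: 60.4
```

>>> jog_arm:
  segments: {"motion":[[0,0,-0.06,0,0,0,0.3],[0,0,-0.14,0,0,0,0.3],[0,0,-0.24,0,0,0,0.3],[0.03,-0.08,-0.24,0,0,0,0.3],[0.064,-0.17,-0.24,0,0,0,0.3],[0.096,-0.26,-0.24,0,0,0,0.3],[0.13,-0.35,-0.24,0,0,0,0.3],[0.16,-0.428,-0.24,0,0,0,0.3],[0.171,-0.458,-0.24,0,0,0,0.3],[0.171,-0.458,-0.24,0,0,0,0.3]]}

```text
time_s: 9.93
eef_pos: [0.4788, 0.0196, 0.1477]
eef_rot: [0.0, 0.98, 0.2, 0.0]
wrist_force: [-0.5, -0.2, -0.7]
opening: 0.402
grasp_force: 60.0
```

```bash
python3 -c "
from h import *
go((*ST['green'],.028))"
```

```text
tool shift [-0.0019 -0.0004  0.1197] tool y angle -66.9 eef [0.4788 0.0196 0.1477]
```

>>> jog_arm:
  segments: {"motion":[[-0.002,0,0.1,0,0,0,0.3],[-0.002,0,0.18,0,0,0,0.3],[-0.002,0,0.216,0,0,0,0.3],[-0.002,0,0.232,0,0,0,0.3],[-0.002,0,0.236,0,0,0,0.3],[-0.002,0,0.238,0,0,0,0.3],[-0.002,0,0.238,0,0,0,0.3]]}

```text
time_s: 10.8
eef_pos: [0.4788, 0.0184, 0.0295]
eef_rot: [0.001, 0.98, 0.2, 0.001]
wrist_force: [-1.2, -1.5, 3.1]
opening: 0.4
grasp_force: 60.5
```

>>> jog_arm:
  segments: {"motion":[[0,0,0,0,0,0,0.7],[0,0,0,0,0,0,0.7],[0,0,0,0,0,0,0.7],[0,0,-0.06,0,0,0,0.7],[0,0,-0.16,0,0,0,0.75],[0,0,-0.24,0,0,0,0.75],[0.08,-0.008,-0.24,0,0,0,0.75],[0.16,-0.016,-0.24,0,0,0,0.75],[0.24,-0.024,-0.24,0,0,0,0.75],[0.32,-0.032,-0.24,0,0,0,0.75]]}

```text
time_s: 12.05
eef_pos: [0.6196, 0.097, 0.1481]
eef_rot: [-0.0, 0.98, 0.2, -0.0]
wrist_force: [-0.0, -0.9, 0.3]
opening: 0.751
grasp_force: 0.0
```

>>> jog_arm:
  segments: {"motion":[[0.013,-0.001,0,0,0,0,0.75],[0.013,-0.001,0,0,0,0,0.75]]}

```text
time_s: 12.3
eef_pos: [0.6238, 0.0992, 0.1476]
eef_rot: [-0.0, 0.98, 0.2, -0.001]
wrist_force: [-0.7, 0.2, -0.6]
opening: 0.75
grasp_force: 0.0
```

```bash
python3 - <<'E'
from h import *
p,d=optics.camera("top"); cv2.imwrite("pics/t4.png",p)
for c in("green","red"): print(c,[(b[0],b[1]) for b in blobs(mask(p,c))])
go((*ST['white'],.028))
E
```

```text
green [(2742, [307.9, 260.1])]
red [(3171, [469.2, 268.5]), (580, [365.6, 365.3]), (292, [264.6, 148.7])]
tool shift [ 0.0003 -0.0002  0.1197] tool y angle -67.0 eef [0.6235 0.0989 0.1477]
```

Green mask (2742 px) contains the cap within the stand, as it should. I'll grip red at the white stand and carry it to the red stand (tool shift -0.2512, +0.2447).

To row units: 0.119 m / 0.5 = 0.238, 0.085 m / 0.5 = 0.17.

>>> jog_arm:
  segments: {"motion":[[0,0,0.09,0,0,0,0.75],[0,0,0.17,0,0,0,0.75],[0,0,0.238,0,0,0,0.75],[0,0,0.238,0,0,0,0.75],[0,0,0.238,0,0,0,0.3],[0,0,0.238,0,0,0,0.3],[0,0,0.238,0,0,0,0.3],[0,0,0.238,0,0,0,0.3],[0,0,0.238,0,0,0,0.3],[0,0,0.238,0,0,0,0.3]]}

```text
time_s: 13.6
eef_pos: [0.6264, 0.099, 0.0321]
eef_rot: [0.001, 0.98, 0.2, 0.002]
wrist_force: [-1.2, -0.1, 6.7]
opening: 0.398
grasp_force: 60.5
```

>>> jog_arm:
  segments: {"motion":[[0,0,-0.06,0,0,0,0.3],[0,0,-0.14,0,0,0,0.3],[0,0,-0.24,0,0,0,0.3],[-0.04,0.04,-0.24,0,0,0,0.3],[-0.1,0.098,-0.24,0,0,0,0.3],[-0.17,0.166,-0.24,0,0,0,0.3],[-0.24,0.234,-0.24,0,0,0,0.3],[-0.31,0.302,-0.24,0,0,0,0.3],[-0.38,0.37,-0.24,0,0,0,0.3],[-0.44,0.428,-0.24,0,0,0,0.3]]}

```text
time_s: 14.85
eef_pos: [0.505, -0.1854, 0.1502]
eef_rot: [0.001, 0.98, 0.199, 0.001]
wrist_force: [0.1, -0.5, 0.1]
opening: 0.394
grasp_force: 60.1
```

>>> jog_arm:
  segments: {"motion":[[-0.04,0.04,0,0,0,0,0.3],[-0.0624,0.0614,0,0,0,0,0.3],[-0.0624,0.0614,0,0,0,0,0.3],[-0.0624,0.0614,0,0,0,0,0.3]]}

```text
time_s: 15.35
eef_pos: [0.4893, -0.2233, 0.1494]
eef_rot: [-0.0, 0.98, 0.2, 0.0]
wrist_force: [-0.5, 0.5, -1.2]
opening: 0.396
grasp_force: 60.0
```

```bash
python3 -c "
from h import *
go((*ST['red'],.028))"
```

```text
tool shift [-0.0016  0.0004  0.1214] tool y angle -66.9 eef [ 0.4893 -0.2233  0.1494]
```

To row units: 0.119 m / 0.5 = 0.238, 0.118 m / 0.5 = 0.236.

>>> jog_arm:
  segments: {"motion":[[-0.002,0,0.1,0,0,0,0.3],[-0.002,0,0.18,0,0,0,0.3],[-0.002,0,0.216,0,0,0,0.3],[-0.002,0,0.232,0,0,0,0.3],[-0.002,0,0.236,0,0,0,0.3],[-0.002,0,0.238,0,0,0,0.3],[-0.002,0,0.238,0,0,0,0.3]]}

```text
time_s: 16.23
eef_pos: [0.4891, -0.2252, 0.032]
eef_rot: [0.001, 0.98, 0.2, 0.001]
wrist_force: [-1.1, 1.7, 6.2]
opening: 0.395
grasp_force: 60.7
```

```bash
python3 -c "
from h import *
print(get_obs()['eef_pos'],get_obs()['wrist_force'])"
```

```text
[ 0.48906807 -0.22516401  0.03204078] [-1.09929981  1.71954273  6.18701289]
```

>>> jog_arm:
  segments: {"motion":[[0,0,0.002,0,0,0,0.3],[0,0,0.002,0,0,0,0.7],[0,0,0.002,0,0,0,0.7],[0,0,0.002,0,0,0,0.7],[0,0,-0.06,0,0,0,0.7],[0,0,-0.16,0,0,0,0.75],[0,0,-0.24,0,0,0,0.75],[0.036,-0.09,-0.24,0,0,0,0.75],[0.072,-0.18,-0.24,0,0,0,0.75],[0.108,-0.27,-0.24,0,0,0,0.75]]}

```text
time_s: 17.48
eef_pos: [0.4848, -0.0781, 0.1504]
eef_rot: [0.0, 0.98, 0.199, 0.0]
wrist_force: [-0.8, 0.2, -0.1]
opening: 0.752
grasp_force: 0.0
```

>>> jog_arm:
  segments: {"motion":[[0.036,-0.09,0,0,0,0,0.75],[0.072,-0.18,0,0,0,0,0.75],[0.106,-0.27,0,0,0,0,0.75],[0.142,-0.36,0,0,0,0,0.75],[0.17,-0.434,0,0,0,0,0.75],[0.189,-0.481,0,0,0,0,0.75],[0.189,-0.481,0,0,0,0,0.75],[0.189,-0.481,0,0,0,0,0.75]]}

```text
time_s: 18.48
eef_pos: [0.4778, 0.1785, 0.1501]
eef_rot: [0.0, 0.98, 0.2, -0.0]
wrist_force: [-0.4, 0.2, -0.1]
opening: 0.755
grasp_force: 0.0
```

```bash
python3 - <<'E'
from h import *
go((*ST['yellow'],.026))
p,d=optics.camera("wrist"); cv2.imwrite("pics/w5.png",p)
p,d=optics.camera("top"); cv2.imwrite("pics/t5.png",p)
E
```

```text
tool shift [-0.0008 -0.0008  0.1241] tool y angle -67.0 eef [0.4778 0.1785 0.1501]
```

View pics/t5.png

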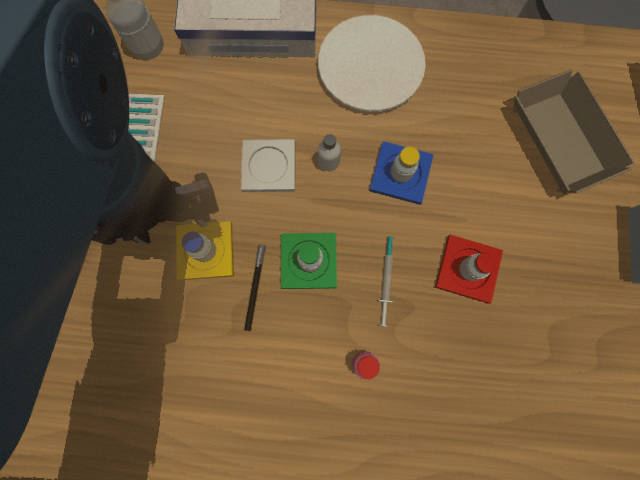

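View pics/w5.png

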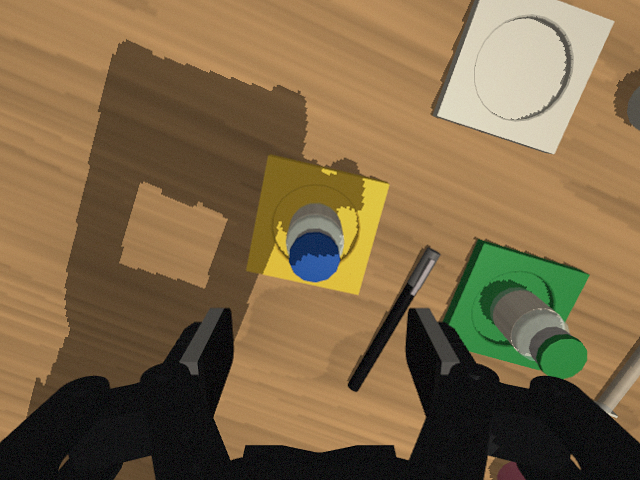

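Green stands in green (310,252), red in red (480,265), and the white stand is empty. The blue cap (315,257 in the wrist view) is centred, so blue goes to white.

To row units: 0.121 m / 0.5 = 0.242, 0.085 m / 0.5 = 0.17.

>>> jog_arm:
  segments: {"motion":[[-0.002,-0.002,0.09,0,0,0,0.75],[-0.002,-0.002,0.17,0,0,0,0.75],[-0.002,-0.002,0.242,0,0,0,0.75],[-0.002,-0.002,0.242,0,0,0,0.75],[-0.002,-0.002,0.242,0,0,0,0.3],[-0.002,-0.002,0.242,0,0,0,0.3],[-0.002,-0.002,0.242,0,0,0,0.3],[-0.002,-0.002,0.242,0,0,0,0.3],[-0.002,-0.002,0.242,0,0,0,0.3],[-0.002,-0.002,0.242,0,0,0,0.3]]}

```text
time_s: 19.82
eef_pos: [0.4786, 0.1796, 0.0315]
eef_rot: [0.0, 0.98, 0.2, 0.002]
wrist_force: [0.1, -1.3, 7.7]
opening: 0.397
grasp_force: 60.6
```

>>> jog_arm:
  segments: {"motion":[[0,0,-0.06,0,0,0,0.3],[0,0,-0.14,0,0,0,0.3],[0,0,-0.24,0,0,0,0.3],[0.04,0.05,-0.24,0,0,0,0.3],[0.09,0.112,-0.24,0,0,0,0.3],[0.14,0.176,-0.24,0,0,0,0.3],[0.18,0.226,-0.24,0,0,0,0.3],[0.208,0.262,-0.24,0,0,0,0.3],[0.208,0.262,-0.24,0,0,0,0.3],[0.208,0.262,-0.24,0,0,0,0.3]]}

```text
time_s: 21.08
eef_pos: [0.6227, 0.1001, 0.1493]
eef_rot: [-0.0, 0.98, 0.2, -0.0]
wrist_force: [-0.1, -0.1, -0.6]
opening: 0.4
grasp_force: 60.1
```

```bash
python3 -c "
from h import *
go((*ST['white'],.028))"
```

```text
tool shift [0.0005 0.0012 0.1213] tool y angle -67.0 eef [0.6227 0.1001 0.1493]
```

To row units: 0.119 m / 0.5 = 0.238, 0.118 m / 0.5 = 0.236.

>>> jog_arm:
  segments: {"motion":[[0,0,0.1,0,0,0,0.3],[0,0,0.18,0,0,0,0.3],[0,0,0.216,0,0,0,0.3],[0,0,0.232,0,0,0,0.3],[0,0,0.236,0,0,0,0.3],[0,0,0.238,0,0,0,0.3],[0,0,0.238,0,0,0,0.3]]}

```text
time_s: 21.95
eef_pos: [0.6244, 0.0996, 0.0316]
eef_rot: [0.0, 0.98, 0.2, 0.001]
wrist_force: [0.3, 1.0, -0.0]
opening: 0.397
grasp_force: 60.3
```

>>> jog_arm:
  segments: {"motion":[[0,0,0,0,0,0,0.7],[0,0,0,0,0,0,0.7],[0,0,0,0,0,0,0.7],[0,0,-0.06,0,0,0,0.7],[0,0,-0.16,0,0,0,0.75],[0,0,-0.24,0,0,0,0.75],[-0.03,0.08,-0.24,0,0,0,0.75],[-0.06,0.16,-0.24,0,0,0,0.75],[-0.092,0.24,-0.24,0,0,0,0.75],[-0.122,0.32,-0.24,0,0,0,0.75]]}

```text
time_s: 23.2
eef_pos: [0.6298, -0.0728, 0.1504]
eef_rot: [0.0, 0.98, 0.2, 0.0]
wrist_force: [0.2, -0.2, -1.1]
opening: 0.75
grasp_force: 0.0
```

>>> jog_arm:
  segments: {"motion":[[-0.029,0.076,0,0,0,0,0.75],[-0.029,0.076,0,0,0,0,0.75],[-0.029,0.076,0,0,0,0,0.75]]}

```text
time_s: 23.58
eef_pos: [0.6313, -0.1117, 0.1501]
eef_rot: [-0.0, 0.98, 0.199, -0.0]
wrist_force: [-0.3, 0.4, -0.1]
opening: 0.751
grasp_force: 0.0
```

```bash
python3 - <<'E'
from h import *
go((*ST['blue'],.027))
p,d=optics.camera("wrist"); cv2.imwrite("pics/w6.png",p)
print([b[:2] for b in blobs(mask(p,"yellow"))])
E
```

```text
tool shift [-1.000e-04  1.100e-03  1.231e-01] tool y angle -67.0 eef [ 0.6313 -0.1117  0.1501]
[(1992, [321.2, 255.3])]
```

View pics/w6.png

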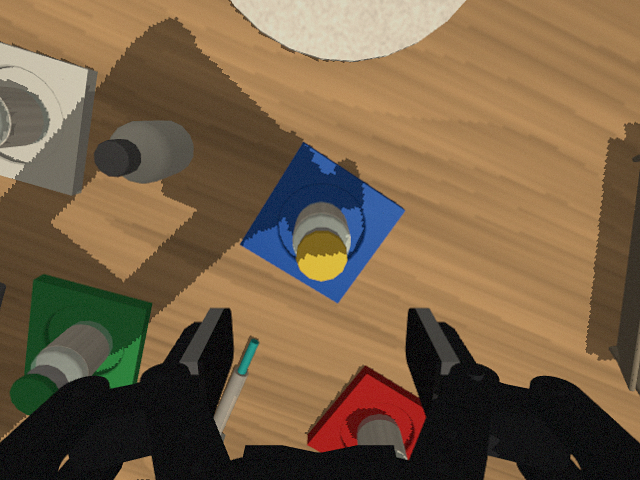

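The yellow cap (321,256) is centred between the fingers, so I'll grip it and carry it to the yellow stand (-0.0284, -0.3288).

To row units: 0.121 m / 0.5 = 0.242, 0.085 m / 0.5 = 0.17.

>>> jog_arm:
  segments: {"motion":[[0,0.001,0.09,0,0,0,0.75],[0,0.001,0.17,0,0,0,0.75],[0,0.001,0.242,0,0,0,0.75],[0,0.001,0.242,0,0,0,0.75],[0,0.001,0.242,0,0,0,0.3],[0,0.001,0.242,0,0,0,0.3],[0,0.001,0.242,0,0,0,0.3],[0,0.001,0.242,0,0,0,0.3],[0,0.001,0.242,0,0,0,0.3],[0,0.001,0.242,0,0,0,0.3]]}

```text
time_s: 24.88
eef_pos: [0.6336, -0.1129, 0.032]
eef_rot: [0.001, 0.98, 0.2, 0.002]
wrist_force: [0.2, 1.4, 6.2]
opening: 0.398
grasp_force: 60.4
```

>>> jog_arm:
  segments: {"motion":[[0,0,-0.06,0,0,0,0.3],[0,0,-0.14,0,0,0,0.3],[0,0,-0.24,0,0,0,0.3],[-0.006,-0.06,-0.24,0,0,0,0.3],[-0.012,-0.14,-0.24,0,0,0,0.3],[-0.02,-0.23,-0.24,0,0,0,0.3],[-0.028,-0.32,-0.24,0,0,0,0.3],[-0.036,-0.41,-0.24,0,0,0,0.3],[-0.042,-0.49,-0.24,0,0,0,0.3],[-0.048,-0.56,-0.24,0,0,0,0.3]]}

```text
time_s: 26.12
eef_pos: [0.4994, 0.137, 0.1501]
eef_rot: [0.0, 0.98, 0.2, 0.001]
wrist_force: [0.1, 0.2, -1.4]
opening: 0.396
grasp_force: 60.0
```

>>> jog_arm:
  segments: {"motion":[[-0.006,-0.07,0,0,0,0,0.3],[-0.009,-0.098,0,0,0,0,0.3],[-0.009,-0.098,0,0,0,0,0.3],[-0.009,-0.098,0,0,0,0,0.3]]}

```text
time_s: 26.62
eef_pos: [0.4775, 0.1783, 0.1496]
eef_rot: [0.0, 0.98, 0.199, 0.0]
wrist_force: [0.7, -0.3, -1.4]
opening: 0.392
grasp_force: 60.0
```

```bash
python3 -c "
from h import *
go((*ST['yellow'],.028))"
```

```text
tool shift [-0.0005 -0.0008  0.1216] tool y angle -67.0 eef [0.4775 0.1783 0.1496]
```

Place it, then move to white (+0.1039, +0.1307).

>>> jog_arm:
  segments: {"motion":[[0,-0.002,0.1,0,0,0,0.3],[0,-0.002,0.18,0,0,0,0.3],[0,-0.002,0.216,0,0,0,0.3],[0,-0.002,0.232,0,0,0,0.3],[0,-0.002,0.236,0,0,0,0.3],[0,-0.002,0.238,0,0,0,0.3],[0,-0.002,0.238,0,0,0,0.3]]}

```text
time_s: 27.5
eef_pos: [0.4775, 0.1794, 0.0321]
eef_rot: [0.0, 0.98, 0.199, 0.001]
wrist_force: [-4.9, -2.9, 8.6]
opening: 0.394
grasp_force: 61.0
```

>>> jog_arm:
  segments: {"motion":[[0,0,0,0,0,0,0.7],[0,0,0,0,0,0,0.7],[0,0,0,0,0,0,0.7],[0,0,-0.06,0,0,0,0.7],[0,0,-0.16,0,0,0,0.75],[0,0,-0.24,0,0,0,0.75],[0.05,0.062,-0.24,0,0,0,0.75],[0.1,0.126,-0.24,0,0,0,0.75],[0.15,0.19,-0.24,0,0,0,0.75],[0.2,0.254,-0.24,0,0,0,0.75]]}

```text
time_s: 28.75
eef_pos: [0.6191, 0.1016, 0.1501]
eef_rot: [-0.0, 0.98, 0.2, -0.0]
wrist_force: [-0.8, 0.1, 0.3]
opening: 0.745
grasp_force: 0.0
```

>>> jog_arm:
  segments: {"motion":[[0.008,0.008,0,0,0,0,0.75],[0.008,0.008,0,0,0,0,0.75],[0.008,0.008,0,0,0,0,0.75]]}

```text
time_s: 29.12
eef_pos: [0.6222, 0.1009, 0.15]
eef_rot: [-0.0, 0.98, 0.2, -0.001]
wrist_force: [-0.6, 0.0, -0.1]
opening: 0.752
grasp_force: 0.0
```

```bash
python3 - <<'E'
from h import *
go((*ST['white'],.028))
p,d=optics.camera("wrist"); cv2.imwrite("pics/w7.png",p)
E
```

```text
tool shift [0.0007 0.0022 0.122 ] tool y angle -66.9 eef [0.6222 0.1009 0.15  ]
```

View pics/w7.png

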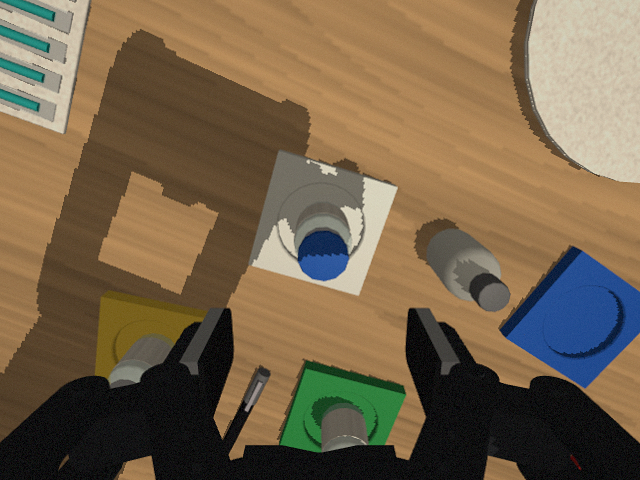

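The blue vial (323,255) is in the white recess, centred, and the blue stand (585,320) is empty. Grip it and carry it to blue (-0.0755, +0.1981), passing 40 mm above the gel bottle.

To row units: 0.12 m / 0.5 = 0.24, 0.085 m / 0.5 = 0.17.

>>> jog_arm:
  segments: {"motion":[[0,0.003,0.09,0,0,0,0.75],[0,0.003,0.17,0,0,0,0.75],[0,0.003,0.24,0,0,0,0.75],[0,0.003,0.24,0,0,0,0.75],[0,0.003,0.24,0,0,0,0.3],[0,0.003,0.24,0,0,0,0.3],[0,0.003,0.24,0,0,0,0.3],[0,0.003,0.24,0,0,0,0.3],[0,0.003,0.24,0,0,0,0.3],[0,0.003,0.24,0,0,0,0.3]]}

```text
time_s: 30.42
eef_pos: [0.6258, 0.0989, 0.033]
eef_rot: [0.0, 0.98, 0.2, 0.002]
wrist_force: [-0.7, 1.2, 6.5]
opening: 0.4
grasp_force: 60.5
```

>>> jog_arm:
  segments: {"motion":[[0,0,-0.06,0,0,0,0.3],[0,0,-0.14,0,0,0,0.3],[0,0,-0.24,0,0,0,0.3],[0,0,-0.25,0,0,0,0.3],[-0.03,0.08,-0.25,0,0,0,0.3],[-0.06,0.16,-0.25,0,0,0,0.3],[-0.092,0.24,-0.25,0,0,0,0.3],[-0.122,0.32,-0.25,0,0,0,0.3],[-0.144,0.376,-0.25,0,0,0,0.3],[-0.151,0.396,-0.25,0,0,0,0.3]]}

```text
time_s: 31.68
eef_pos: [0.6312, -0.1147, 0.1546]
eef_rot: [-0.0, 0.98, 0.198, -0.0]
wrist_force: [-0.4, 0.0, -1.3]
opening: 0.392
grasp_force: 60.2
```

>>> jog_arm:
  segments: {"motion":[[0,0,0,0,0,0,0.3],[0,0,0,0,0,0,0.3]]}

```text
time_s: 31.92
eef_pos: [0.6317, -0.1116, 0.155]
eef_rot: [-0.0, 0.98, 0.2, -0.0]
wrist_force: [0.0, 1.0, -0.5]
opening: 0.398
grasp_force: 60.2
```

```bash
python3 -c "
from h import *
go((*ST['blue'],.028))"
```

```text
tool shift [-0.0005  0.001   0.127 ] tool y angle -66.9 eef [ 0.6317 -0.1116  0.155 ]
```

Lower it, release, rise, then back away toward the start side (-x in tool axes, +y) to clear the view.

To row units: 0.124 m / 0.5 = 0.248, 0.123 m / 0.5 = 0.246.

>>> jog_arm:
  segments: {"motion":[[0,0.002,0.1,0,0,0,0.3],[0,0.002,0.18,0,0,0,0.3],[0,0.002,0.224,0,0,0,0.3],[0,0.002,0.242,0,0,0,0.3],[0,0.002,0.246,0,0,0,0.3],[0,0.002,0.248,0,0,0,0.3],[0,0.002,0.248,0,0,0,0.3]]}

```text
time_s: 32.8
eef_pos: [0.6334, -0.1141, 0.033]
eef_rot: [0.001, 0.98, 0.2, 0.001]
wrist_force: [-0.9, 1.9, 4.8]
opening: 0.395
grasp_force: 60.8
```

>>> jog_arm:
  segments: {"motion":[[0,0,0,0,0,0,0.7],[0,0,0,0,0,0,0.7],[0,0,0,0,0,0,0.7],[0,0,-0.06,0,0,0,0.7],[0,0,-0.16,0,0,0,0.75],[0,0,-0.26,0,0,0,0.75],[0,0,-0.36,0,0,0,0.75],[-0.06,0.05,-0.4,0,0,0,0.75],[-0.14,0.11,-0.4,0,0,0,0.75],[-0.22,0.18,-0.4,0,0,0,0.75]]}

```text
time_s: 34.05
eef_pos: [0.5656, -0.2406, 0.2318]
eef_rot: [0.0, 0.98, 0.2, 0.0]
wrist_force: [0.3, -0.6, 0.2]
opening: 0.758
grasp_force: 0.0
```

>>> jog_arm:
  segments: {"motion":[[-0.08,0.07,0,0,0,0,0.75],[-0.16,0.14,0,0,0,0,0.75],[-0.24,0.2,0,0,0,0,0.75],[-0.32,0.26,0,0,0,0,0.75],[-0.4,0.32,0,0,0,0,0.75],[-0.48,0.38,0,0,0,0,0.75],[-0.48,0.38,0,0,0,0,0.75],[-0.48,0.38,0,0,0,0,0.75]]}

```text
time_s: 35.05
eef_pos: [0.4195, -0.5081, 0.2309]
eef_rot: [-0.001, 0.98, 0.199, 0.0]
wrist_force: [0.6, -0.7, -0.0]
opening: 0.745
grasp_force: 0.0
```

```bash
python3 - <<'E'
from h import *
for n in("top","scene"):
    p,d=optics.camera(n); cv2.imwrite(f"pics/{n}9.png",p)
E
```

```text
(no output)
```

View pics/top9.png

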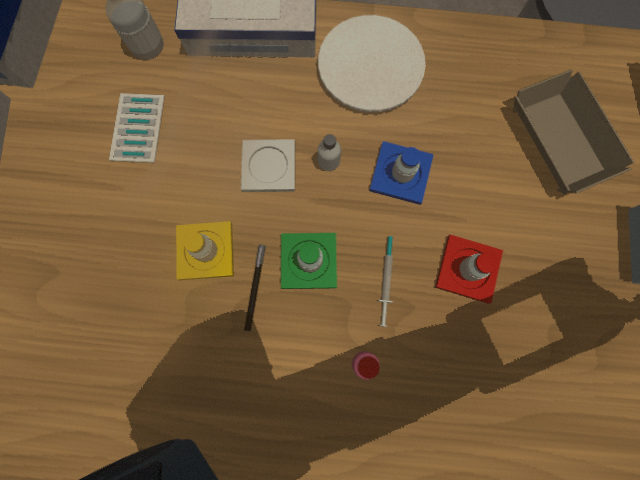

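View pics/scene9.png

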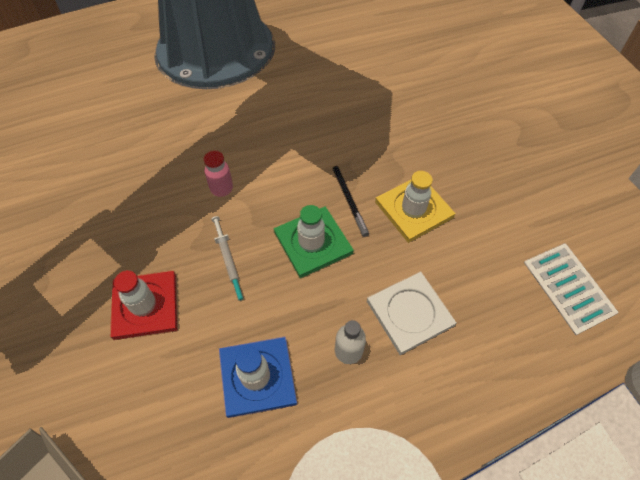

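In the scene view all four vials stand upright in their own colour: red (128,285), blue (250,357), green (311,216) and yellow (421,181). White (411,311) is empty and the gel bottle (350,342) is where it was.

```bash
python3 -c "
from bench import workorder
print(workorder.hand_in())"
```

```text
the job is handed in; nothing more can be done
None
```

The job is handed in: all four vials stand upright in the stands matching their caps, the white stand is empty and the gel bottle is where it was, at about 35 s of robot time; no verdict was returned.

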